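Angle the frame rail past the bench post into the bay

TASK

Push the carved frame rail along the bench with the fingertips, one end and then the other, angling it behind the post and into the bay until it lies flat against the back fence between the two cheeks. Keep it down on the bench, never lift or tip it, and leave the tools and other things where they are.

Things in the scene. Friction and masses are not known exactly. Their poses are not given: they have to be found in the camera images.
- bay: Fixed wooden bay on the bench, open towards the robot: a back fence 348 long (along y), 26 thick, 40 high, with a cheek at each end, 24 thick, 40 high, reaching 60 out from the fence. 300 clear between the cheeks. Origin: bench level, middle of the fence's inner face; own +x points into the fence (away from the robot), own y along the fence, so the inside is x -60..0, y -150..150. Turned up to 8 degrees.
- post: Fixed round steel bench post, 25 across, 45 high, in front of the bay and towards its left or its right end: centre 87.5 in front of the fence face (75 clear between them) and 60 to one side of the bay's middle (only 197.5 clear from the post to the opposite cheek, less than the rail's length). Origin: centre of its foot.
- hole: Empty post hole in the bench, flush, 25 across, at the place on the bay's other side where the post does not stand; the rail slides over it. Origin: its centre at bench level.
- rail: Loose carved wooden frame rail, 220 long (own y), 36 wide (own x), 32 high, about 0.18 kg (varies), lying flat on the bare bench in front of the post, roughly along the fence (within 17 degrees). Its top carries a dark strip with small diamonds. Origin: centre of its underside.
- rail_left (a point): Centre of the rail's left end face (own +y end), 16 above the underside.
- rail_right (a point): Centre of the rail's right end face (own -y end), 16 above the underside.
- gouge_near: carving gouge, 200 long, 26 thick, lying left of the rail; loose bystander, origin at its underside.
- gouge_side: carving gouge, 200 long, 26 thick, lying well to the left; loose bystander, origin at its underside.
- gouge_side2: carving gouge, 190 long, 26 thick, lying well to the left; loose bystander, origin at its underside.
- mallet: wooden mallet, head 75 x 120 x 65 high, lying well to the right; loose bystander, origin at its underside.
- offcut: small wood block 45 x 35 x 30 high just outside the bay's right cheek; loose bystander, origin at its underside.
- wax_jar: small jar, 48 across, 50 high, just outside the bay's left cheek; loose bystander, origin at its underside.

How it is judged:
On the way:
1. one end of the rail has entered the bay while the rail is at an angle (((x of rail_left in the frame of bay above -0.055 m and y of rail_left in the frame of bay between -0.152 and 0.152 m) or (x of rail_right in the frame of bay above -0.055 m and y of rail_right in the frame of bay between -0.152 and 0.152 m)) and angle between the y axis of rail and the y axis of bay, either way round above 0.17 rad), for 0.1 s.
At the end, for the whole second after the job is handed in: The rail lies still, flat on the bench inside the bay: both ends between the cheeks and the back side within 7 mm of the fence at both ends (x of each of rail_left, rail_right in the frame of bay above -0.025 m and y of rail_left in the frame of bay between -0.152 and 0.152 m and y of rail_right in the frame of bay between -0.152 and 0.152 m and height (world z) of rail below 0.005 m and angle between rail's own z axis and vertical below 0.06 rad and linear speed of rail below 0.01 m/s); the robot touches nothing.
It fails at once if the rail is lifted off the bench (over 12 mm) or tipped (over 17 degrees) (height (world z) of rail above 0.012 m or angle between rail's own z axis and vertical above 0.3 rad).
It fails at once if a tool or other bystander is moved more than 30 mm (distance of any of gouge_near, gouge_side, gouge_side2, mallet, offcut, wax_jar from where it was at the start of the episode above 0.03 m).
It also fails if it takes over 72 s, if anything falls off the work surface, if the arm or the gripper's body presses on something with over 40 N, if the wrist force passes 120 N, or if a joint passes its speed limit or range.

ROBOT

A 6-joint arm with a two-finger parallel gripper is mounted at the origin on the work surface. World frame = base frame: x ahead of the robot, y to its left, z up, the work surface at z = 0. Lengths are in m, angles in rad, forces in N, time in s.
With the tool pointing down it reaches from about 0.3 to 0.85 m from the base axis. Payload 4.2 kg.
Tool frame: the origin (TCP) lies on the front face of the gripper's body, between the roots of the fingers; the fingertips stand 78 mm ahead of it and the grasp point (between the pads) lies 60 mm ahead of it (manip.finger_overhang is the distance from the TCP to the fingertips, in m); z points along the fingers, x is the direction in which the jaws open and shut, and the axes are right-handed (so a half turn about z gives the same grasp; the last joint's range is limited). The gripper opens to 91 mm and grips with 3 to 60 N. Pads are 32 mm wide; open, the fingers measure 118 mm over their backs; the gripper's body (76 mm by 178 mm) begins 60 mm behind the grasp point.
Start: joints at [-1.362, 0.32, 1.565, -0, 1.257, -0.02], TCP at [0.13, -0.56, 0.292] pointing down, gripper open.
Joint ranges: [-3.11, 3.11], [-0.84, 2.01], [0.21, 2.61], [-1.34, 4.49], [0.05, 2.63], [-2.56, 2.56]. Speed limits (rad/s): [2.57, 2.57, 3.14, 3.14, 3.14, 3.14].

INTERFACE

Orientations are given as a unit quaternion [w, x, y, z].
In Python, from workcell import manip gives the robot as it stands. The module is installed in compiled form; this text tells all that it offers.
- The arm moves only by the tool play_rows, never from a script. Its argument "deltas" is a list of rows, each an object of numbers: "rx", "ry", "rz": the turn, a rotation vector about the tool's x, y, z in degrees; "tx", "ty", "tz": the shift along the tool's x, y, z in m; "gripper": the finger opening in m, from 0 to 0.0912. A call has 1 to 20 rows; each row shifts and turns the pose as measured when the row begins, along the tool's axes as they then stand; what a row does not reach is not made up. A row lasts 1/8 s, in which the tool goes at most 62.5 mm and 10.7 degrees, less where a joint would pass 70% of its speed; a pose out of reach is approached as far as the arm can. A call with a gripper value outside its range is refused whole. The fingers move at their own pace and stop on an object; "squeeze" is the grip in N (left out, the last holds). Time passes only in rows, so rows that do not move let the fingers close. It gives the time, the measured TCP pose, the force and the opening at its end, in the units of the state.
- manip.get_obs(): the state, without advancing time (a new reading comes with each control period).
- manip.grab_frame(name): name is "side" or "top" or "wrist"; returns a dict with "color" (480x640x3 uint8, red, green, blue), "range_z" (480x640 float32, m along the optical axis (not along the pixel's ray), 0 where there is no reading), "mtx" (3x3 intrinsics, pixels), "world_to_cam" (4x4, takes a point from world to camera coordinates). Camera axes: x right, y down, z forward; pixel columns grow to the right and rows downward; lengths in m; the calibration is good to about 2 mm. A picture is of the moment at which its call begins.
- manip.close_job(): hands the job in, once; it reports no verdict.
The state is a dict: "time_s": time; "joint_pos": joint angles; "joint_velocities": joint speeds; "tau": joint torques, N m; "tool_pos": TCP position; "ee_rot": TCP orientation; "ft_force": force on the tool from outside, world axes, zero at the start; "moment": the same for the moment, N m; "width": finger opening in m.
Only numpy, scipy, OpenCV 4.12 (cv2) and the standard library are available. Lean on these libraries where they do the work, as an engineer would, in place of code of your own. Each camera call takes 0.05 s, during which the arm holds its last target.

## Working session

There is one attempt and no reset: what is moved stays moved. The work goes in short steps, Python scripts to look and compute and a tool call to move; the robot and the scene stay as the last step left them, time stands still between calls to the robot, and variables do not carry over. Pictures are saved under pics/ and viewed, and the job is handed in when it is done.

Besides the shell and the picture viewer there is one more tool, called after "Emit:" as name([rows], argument=value, ...), one row to a line, values as JSON. play_rows: Moves the arm, as the interface text tells. Its arguments: {"type":"object","properties":{"deltas":{"type":"array"},"squeeze":{"type":"number"}},"required":["deltas"]}

```bash
mkdir -p pics; python3 - <<'E'
from workcell import manip
import cv2,numpy as np
o=manip.get_obs()
for k in o: print(k,np.round(o[k],3))
for n in ("top","side"):
    f=manip.grab_frame(n)
    cv2.imwrite(f"pics/{n}0.png",f["color"][:,:,::-1]); np.savez(f"{n}0.npz",**f)
    print(n,f["mtx"].round(1).tolist(),f["world_to_cam"].round(3).tolist())
E
```

```text
time_s 0.0
joint_pos [-1.362  0.32   1.566 -0.     1.257 -0.02 ]
joint_velocities [-0.001 -0.     0.001  0.001  0.001 -0.001]
tau [ 4.0000e-03 -4.1246e+01 -2.3197e+01  7.3000e-02  4.6000e-02 -0.0000e+00]
tool_pos [ 0.13  -0.56   0.291]
ee_rot [-0.001  0.783 -0.622 -0.001]
ft_force [ 0.159  0.491 -0.873]
moment [-0.019 -0.023 -0.038]
width 0.091
top [[529.6, 0.0, 327.7], [0.0, 529.6, 243.5], [0.0, 0.0, 1.0]] [[0.004, -1.0, 0.002, 0.033], [-0.983, -0.005, -0.182, 0.58], [0.182, -0.001, -0.983, 1.23], [0.0, 0.0, 0.0, 1.0]]
side [[469.4, 0.0, 322.4], [0.0, 469.4, 238.3], [0.0, 0.0, 1.0]] [[-0.928, -0.371, 0.013, 0.542], [-0.25, 0.597, -0.762, 0.15], [0.275, -0.711, -0.647, 1.076], [0.0, 0.0, 0.0, 1.0]]
```

View pics/top0.png

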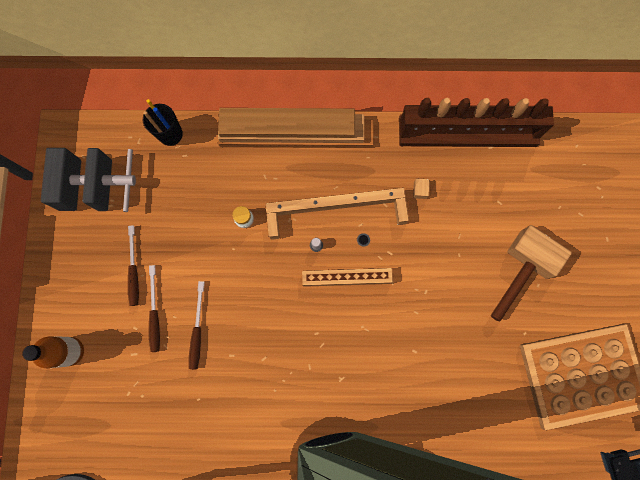

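View pics/side0.png

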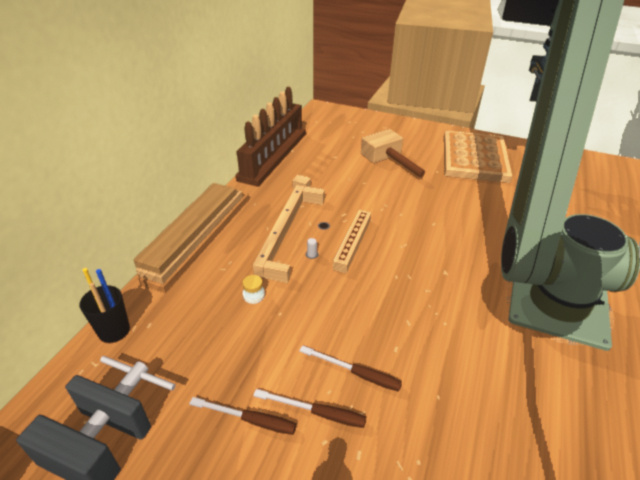

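```bash
cat > h.py <<'E'
import numpy as np,cv2
def ray(f,uv,z):
    K=f["mtx"];T=f["world_to_cam"];R=T[:3,:3];t=T[:3,3]
    uv=np.atleast_2d(uv).astype(float)
    d=np.c_[uv,np.ones(len(uv))]@np.linalg.inv(K).T@R
    c=-R.T@t
    return c+d*((z-c[2])/d[:,2])[:,None]
def cloud(f):
    K=f["mtx"];T=f["world_to_cam"];d=f["range_z"]
    v,u=np.mgrid[:480,:640]
    p=np.stack([(u-K[0,2])/K[0,0]*d,(v-K[1,2])/K[1,1]*d,d],-1)
    return (p-T[:3,3])@T[:3,:3]
E
python3 - <<'E'
import numpy as np,cv2
from h import *
f=dict(np.load("top0.npz"))
img=f["color"][:,:,::-1].copy()
crop=img[170:300,220:450]
cv2.imwrite("pics/crop0.png",cv2.resize(crop,None,fx=3.4,fy=3.4,interpolation=cv2.INTER_CUBIC))
P=cloud(f); z=P[...,2]
hsv=cv2.cvtColor(img,cv2.COLOR_BGR2HSV)
for n,(u,v) in dict(bench=(340,320),rail=(306,282),fence=(335,199),chL=(273,228),post=(316,242),chR=(403,215),railm=(345,277)).items(): print(n,hsv[v,u],P[v,u].round(3))
m=((z>0.02)&(z<0.06)).astype(np.uint8)
m[:170]=0;m[300:]=0;m[:,:220]=0;m[:,450:]=0
n,l,s,c=cv2.connectedComponentsWithStats(m)
for i in range(1,n):
    if s[i,4]<30: continue
    q=P[l==i]; print(s[i],'zmed',np.median(q[:,2]).round(4),'ctr',q.mean(0).round(4), cv2.minAreaRect((q[:,:2]*1000).astype(np.float32)))
E
```

```text
bench [ 13 177 200] [0.398 0.004 0.002]
rail [ 14 145 223] [0.488 0.088 0.032]
fence [ 15 147 231] [0.695 0.018 0.04 ]
chL [ 15 147 228] [0.62 0.17 0.04]
post [  8  30 203] [0.584 0.064 0.048]
chR [ 15 140 229] [ 0.656 -0.151  0.035]
railm [ 12 151 179] [ 0.501 -0.007  0.029]
[414 178  15  20 254] zmed 0.0288 ctr [ 0.7291 -0.2003  0.0287] ((730.171875, -200.46636962890625), (35.00748062133789, 47.11884689331055), 85.9404067993164)
[ 265  188  144   50 2131] zmed 0.0389 ctr [0.6805 0.016  0.038 ] ((663.6378784179688, 14.15301513671875), (88.36725616455078, 348.3363037109375), 6.958078384399414)
[232 206  21  20 298] zmed 0.0487 ctr [0.6498 0.247  0.0453] ((651.8743286132812, 249.10061645507812), (43.764217376708984, 42.57463836669922), 59.179298400878906)
[311 238  10  11  88] zmed 0.0428 ctr [0.5841 0.065  0.042 ] ((584.5756225585938, 65.16846466064453), (23.14362335205078, 22.123172760009766), 0.5716158151626587)
[ 302  268   91   18 1353] zmed 0.0316 ctr [ 0.5023 -0.0114  0.0316] ((502.8846435546875, -11.983650207519531), (36.68173599243164, 220.0167999267578), 1.9894887208938599)
```

View pics/crop0.png

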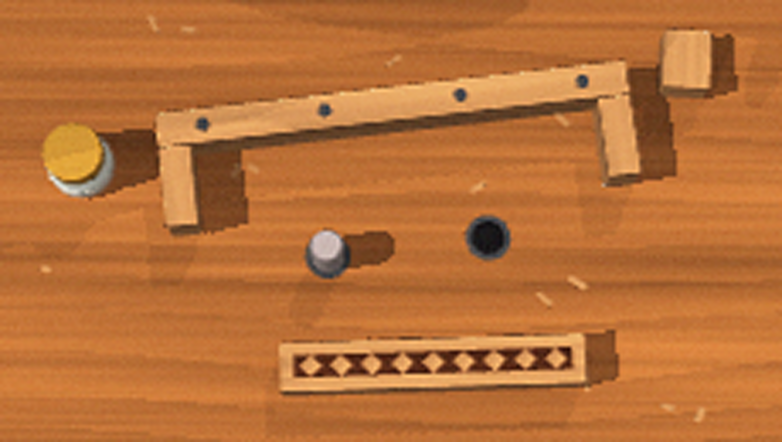

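```bash
cat >> h.py <<'E'
BA=np.radians(6.96)
BO=np.array([.6636,.01415])+.017*np.array([np.cos(BA),np.sin(BA)])
BR=np.array([[np.cos(BA),-np.sin(BA)],[np.sin(BA),np.cos(BA)]])
def tobay(p): return (np.atleast_2d(p)[:,:2]-BO)@BR
def toworld(p): return BO+np.atleast_2d(p)@BR.T
def rail(f,zlo=.024,zhi=.037):
    """rail from top-surface points; gives bay centre mm, yaw rel bay deg"""
    P=cloud(f);b=(tobay(P.reshape(-1,3))).reshape(480,640,2);z=P[...,2]
    m=(z>zlo)&(z<zhi)&(b[...,0]>-.3)&(b[...,0]<-.001)&(abs(b[...,1])<.30)
    return m,b,P
E
python3 - <<'E'
from workcell import manip
from h import *
for n in ("top","side"):
    f=dict(np.load(n+"0.npz")); m,b,P=rail(f)
    k,l,s,c=cv2.connectedComponentsWithStats(m.astype(np.uint8))
    i=1+np.argmax(s[1:,4]); q=b[l==i]
    print(n,s[i],np.median(P[l==i][:,2]),cv2.minAreaRect((q*1000).astype(np.float32)))
print(BO,tobay([.5846,.0652])*1e3, toworld([[-.170,.130]]))
o=manip.get_obs()
from scipy.spatial.transform import Rotation as R
q=o["ee_rot"];print(R.from_quat([q[1],q[2],q[3],q[0]]).as_matrix().round(3))
E
```

```text
top [ 302  268   91   18 1302] 0.03158624708472116 ((-179.69781494140625, -6.466148376464844), (220.016845703125, 36.681758880615234), 85.02950286865234)
side [333 210  38  58 839] 0.033385366270534685 ((-177.94151306152344, -7.973426818847656), (224.51412963867188, 37.35733413696289), 85.59236145019531)
[0.68047473 0.01621   ] [[-89.23179376  60.24674655]] [[0.49597453 0.12465204]]
[[ 0.227 -0.974 -0.   ]
 [-0.974 -0.227  0.002]
 [-0.002 -0.    -1.   ]]
```

Emit:
play_rows([
  {"tx":-0.043,"ty":-0.037,"gripper":0},
  {"tx":-0.043,"ty":-0.037,"gripper":0},
  {"tx":-0.043,"ty":-0.037},
  {"tx":-0.043,"ty":-0.037},
  {"tx":-0.043,"ty":-0.037},
  {"tx":-0.043,"ty":-0.037},
  {"tx":-0.043,"ty":-0.037},
  {"tx":-0.043,"ty":-0.037},
  {"tx":-0.043,"ty":-0.037},
  {"tx":-0.043,"ty":-0.037},
  {"tx":-0.043,"ty":-0.037},
  {"tx":-0.043,"ty":-0.037},
  {"tx":-0.043,"ty":-0.037},
  {"tx":-0.043,"ty":-0.037},
  {"rz":5.5},
  {"rz":5.5},
])

```text
invalid input
```

```bash
cat >> h.py <<'E'
from scipy.spatial.transform import Rotation as Rn
def tool():
    from workcell import manip
    o=manip.get_obs();q=o["ee_rot"];M=Rn.from_quat([q[1],q[2],q[3],q[0]]).as_matrix()
    return o,M
def go(target_xy_world,tipz,yaw):
    o,M=tool();p=o["tool_pos"];y0=np.degrees(np.arctan2(M[1,0],M[0,0]))
    t=np.array([*target_xy_world,tipz+.078])
    c,s=np.cos(np.radians(yaw)),np.sin(np.radians(yaw))
    M2=np.array([[c,s,0],[s,-c,0],[0,0,-1.]])
    print("t",o["time_s"],"tcp",np.round(p,4),"bay",(tobay(p)*1e3).round(1),"tipz",round(p[2]-.078,4),"yaw",y0.round(1),"F",np.round(o["ft_force"],1),"w",round(float(o["width"]),4))
    print(" shift now axes (mm)",((t-p)@M*1e3).round(1)," shift in target axes",((t-p)@M2*1e3).round(1)," rz",round(y0-yaw,1), "tilt",np.round(M[:2,2],3))
E
python3 -c "
from h import *
go([.498,.140],.008,-88)"
```

```text
t 0.1 tcp [ 0.1303 -0.5597  0.2915] bay [[-615.9 -505. ]] tipz 0.2135 yaw -76.9 F [ 0.5 -0.1 -0.5] w 0.091
 shift now axes (mm) [-597.7 -516.8  206.5]  shift in target axes [-686.4 -391.9  205.5]  rz 11.1 tilt [-0.     0.002]
```

Emit:
play_rows([
  {"rx":0,"ry":0,"rz":0,"tx":-0.043,"ty":-0.037,"tz":0,"gripper":0.0},
], squeeze=20)

```text
time_s: 0.22
tool_pos: [0.1562, -0.511, 0.2906]
ee_rot: [-0.0, 0.782, -0.623, -0.001]
ft_force: [1.5, 0.0, -0.5]
width: 0.0844
```

Emit:
play_rows([
  {"rx":0,"ry":0,"rz":0,"tx":-0.043,"ty":-0.037,"tz":0,"gripper":0},
  {"rx":0,"ry":0,"rz":0,"tx":-0.043,"ty":-0.037,"tz":0,"gripper":0},
  {"rx":0,"ry":0,"rz":0,"tx":-0.043,"ty":-0.037,"tz":0,"gripper":0},
  {"rx":0,"ry":0,"rz":0,"tx":-0.043,"ty":-0.037,"tz":0,"gripper":0},
  {"rx":0,"ry":0,"rz":0,"tx":-0.043,"ty":-0.037,"tz":0,"gripper":0},
  {"rx":0,"ry":0,"rz":0,"tx":-0.043,"ty":-0.037,"tz":0,"gripper":0},
  {"rx":0,"ry":0,"rz":0,"tx":-0.043,"ty":-0.037,"tz":0,"gripper":0},
  {"rx":0,"ry":0,"rz":0,"tx":-0.043,"ty":-0.037,"tz":0,"gripper":0},
  {"rx":0,"ry":0,"rz":0,"tx":-0.043,"ty":-0.037,"tz":0,"gripper":0},
  {"rx":0,"ry":0,"rz":0,"tx":-0.043,"ty":-0.037,"tz":0,"gripper":0},
  {"rx":0,"ry":0,"rz":0,"tx":-0.043,"ty":-0.037,"tz":0,"gripper":0},
  {"rx":0,"ry":0,"rz":0,"tx":-0.043,"ty":-0.037,"tz":0,"gripper":0},
  {"rx":0,"ry":0,"rz":5.5,"tx":-0.021,"ty":-0.02,"tz":0,"gripper":0},
  {"rx":0,"ry":0,"rz":5.5,"tx":0,"ty":0,"tz":0,"gripper":0},
], squeeze=20)

```text
time_s: 1.98
tool_pos: [0.4972, 0.1405, 0.2889]
ee_rot: [-0.001, 0.717, -0.697, -0.001]
ft_force: [0.2, -0.5, -0.3]
width: 0.0005
```

```bash
python3 -c "
from h import *
go([.498,.140],.008,-88)"
```

```text
t 1.975 tcp [0.4972 0.1405 0.2889] bay [[-166.9  145.6]] tipz 0.2109 yaw -88.4 F [ 0.2 -0.5 -0.3] w 0.0005
 shift now axes (mm) [  1.1  -0.9 202.9]  shift in target axes [  0.6  -0.8 202.9]  rz -0.4 tilt [-0.     0.003]
```

Emit:
play_rows([
  {"rx":0,"ry":0,"rz":0,"tx":0,"ty":0,"tz":0.05,"gripper":0},
  {"rx":0,"ry":0,"rz":0,"tx":0,"ty":0,"tz":0.05,"gripper":0},
  {"rx":0,"ry":0,"rz":0,"tx":0,"ty":0,"tz":0.05,"gripper":0},
  {"rx":0,"ry":0,"rz":0,"tx":0,"ty":0,"tz":0.035,"gripper":0},
  {"rx":0,"ry":0,"rz":0,"tx":0,"ty":0,"tz":0.016,"gripper":0},
  {"rx":0,"ry":0,"rz":0,"tx":0.012,"ty":0,"tz":0,"gripper":0},
  {"rx":0,"ry":0,"rz":0,"tx":0.012,"ty":0,"tz":0,"gripper":0},
  {"rx":0,"ry":0,"rz":0,"tx":0.009,"ty":0,"tz":0,"gripper":0},
  {"rx":0,"ry":0,"rz":0,"tx":0.009,"ty":0,"tz":0,"gripper":0},
  {"rx":0,"ry":0,"rz":0,"tx":0.009,"ty":0,"tz":0,"gripper":0},
  {"rx":0,"ry":0,"rz":0,"tx":0.009,"ty":0,"tz":0,"gripper":0},
  {"rx":0,"ry":0,"rz":0,"tx":0.009,"ty":0,"tz":0,"gripper":0},
], squeeze=20)

```text
time_s: 3.48
tool_pos: [0.5012, 0.0689, 0.0838]
ee_rot: [-0.003, 0.718, -0.697, 0.0]
ft_force: [-0.3, 0.8, -0.7]
width: 0.0004
```

```bash
cat >> h.py <<'E'
def look(tag,cam="top"):
    from workcell import manip
    f=manip.grab_frame(cam); m,b,P=rail(f)
    k,l,s,c=cv2.connectedComponentsWithStats(m.astype(np.uint8))
    for i in range(1,k):
        if s[i,4]<150: continue
        q=b[l==i]*1e3; r=cv2.minAreaRect(q.astype(np.float32)); bx=cv2.boxPoints(r)
        print(cam,"area",s[i,4],"z",np.median(P[l==i][:,2]).round(4),"ctr",np.round(r[0],1),"size",np.round(r[1],1),"ang",round(r[2],1),"corners",bx.round(0).tolist())
    cv2.imwrite(f"pics/{tag}.png",cv2.resize(f["color"][150:320,200:460,::-1],None,fx=3,fy=3,interpolation=cv2.INTER_CUBIC) if cam=="top" else f["color"][:,:,::-1])
E
python3 -c "
from h import *
go([.498,.05],.008,-88);look('p1')"
```

```text
t 3.475 tcp [0.5012 0.0689 0.0838] bay [[-171.6   74. ]] tipz 0.0058 yaw -88.3 F [-0.3  0.8 -0.7] w 0.0004
 shift now axes (mm) [18.8  3.7 -2.3]  shift in target axes [18.8  3.8 -2.2]  rz -0.3 tilt [0.005 0.004]
top area 820 z 0.0316 ctr [-186.9  -86.8] size [136.9  36.8] ang 84.9 corners [[-211.0, -153.0], [-175.0, -157.0], [-162.0, -20.0], [-199.0, -17.0]]
```

View pics/p1.png

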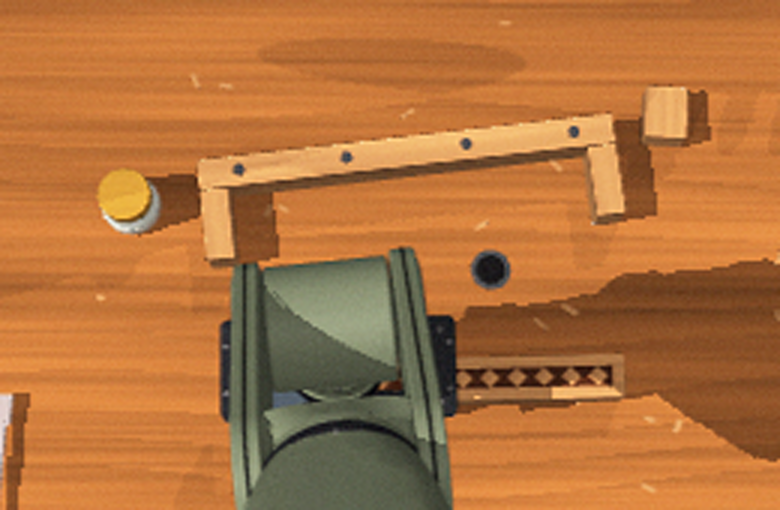

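Emit:
play_rows([
  {"rx":0,"ry":0,"rz":0,"tx":0.009,"ty":0.001,"tz":-0.002,"gripper":0},
  {"rx":0,"ry":0,"rz":0,"tx":0.009,"ty":0.0005,"tz":0,"gripper":0},
  {"rx":0,"ry":0,"rz":0,"tx":0.009,"ty":0,"tz":0,"gripper":0},
  {"rx":0,"ry":0,"rz":0,"tx":0.009,"ty":0,"tz":0,"gripper":0},
  {"rx":0,"ry":0,"rz":0,"tx":0.009,"ty":0,"tz":0,"gripper":0},
  {"rx":0,"ry":0,"rz":0,"tx":0,"ty":0,"tz":0,"gripper":0},
  {"rx":0,"ry":0,"rz":0,"tx":-0.03,"ty":0,"tz":0,"gripper":0},
], squeeze=20)

```text
time_s: 4.4
tool_pos: [0.5004, 0.0487, 0.0859]
ee_rot: [-0.003, 0.716, -0.698, 0.001]
ft_force: [1.0, 0.0, -0.5]
width: -0.0001
```

```bash
python3 -c "
from h import *
look('p2');look('p2s','side')
go(toworld([[-.240,-.0]])[0],.008,-88)"
```

```text
top area 979 z 0.0316 ctr [-191.3 -122.1] size [164.1  36.4] ang 84.6 corners [[-217.0, -202.0], [-181.0, -206.0], [-165.0, -42.0], [-202.0, -39.0]]
t 4.5 tcp [0.5001 0.0509 0.086 ] bay [[-174.8   56.3]] tipz 0.008 yaw -88.2 F [ 0.3 -0.1  0.1] w 0.0006
 shift now axes (mm) [62.  59.8 -0.6]  shift in target axes [61.7 60.1 -0. ]  rz -0.2 tilt [0.005 0.004]
```

Emit:
play_rows([
  {"rx":0,"ry":0,"rz":-5.2,"tx":0,"ty":0.02,"tz":0,"gripper":0},
  {"rx":0,"ry":0,"rz":0,"tx":0,"ty":0.041,"tz":0,"gripper":0},
  {"rx":0,"ry":0,"rz":0,"tx":0.03,"ty":0,"tz":0,"gripper":0},
  {"rx":0,"ry":0,"rz":0,"tx":0.028,"ty":0,"tz":0,"gripper":0},
  {"rx":0,"ry":0,"rz":0,"tx":0,"ty":-0.015,"tz":0,"gripper":0},
  {"rx":0,"ry":0,"rz":0,"tx":0,"ty":-0.01,"tz":0,"gripper":0},
  {"rx":0,"ry":0,"rz":0,"tx":0,"ty":-0.01,"tz":0,"gripper":0},
  {"rx":0,"ry":0,"rz":0,"tx":0,"ty":-0.01,"tz":0,"gripper":0},
  {"rx":0,"ry":0,"rz":0,"tx":0,"ty":-0.01,"tz":0,"gripper":0},
], squeeze=20)

```text
time_s: 5.62
tool_pos: [0.5021, -0.0058, 0.0852]
ee_rot: [-0.002, 0.753, -0.659, 0.0]
ft_force: [-0.8, 0.1, 0.2]
width: 0.0005
```

```bash
python3 -c "
from h import *
look('p3')
go(toworld([[-.140,-.0]])[0],.008,-83)"
```

```text
top area 598 z 0.0314 ctr [-191.8 -147. ] size [105.3  36.5] ang 70.3 corners [[-227.0, -190.0], [-192.0, -203.0], [-157.0, -104.0], [-191.0, -91.0]]
t 5.675 tcp [ 0.5039 -0.0057  0.0854] bay [[-177.9   -0.3]] tipz 0.0074 yaw -82.4 F [1.4 0.4 0.8] w 0.0002
 shift now axes (mm) [  0.1 -37.9  -0.4]  shift in target axes [ -0.3 -37.9  -0.6]  rz 0.6 tilt [0.006 0.002]
```

View pics/p3.png

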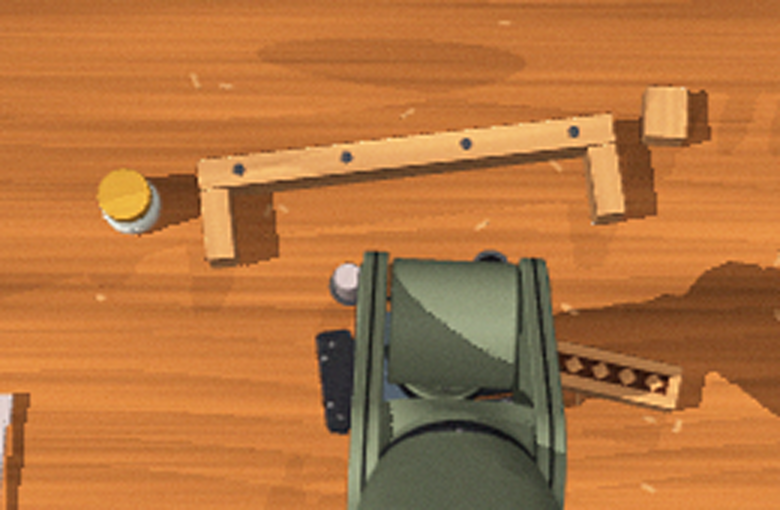

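Emit:
play_rows([
  {"rx":0,"ry":0,"rz":0,"tx":0,"ty":-0.01,"tz":0,"gripper":0},
  {"rx":0,"ry":0,"rz":0,"tx":0,"ty":-0.01,"tz":0,"gripper":0},
  {"rx":0,"ry":0,"rz":0,"tx":0,"ty":0,"tz":0,"gripper":0},
  {"rx":0,"ry":0,"rz":0,"tx":0,"ty":0.05,"tz":0,"gripper":0},
  {"rx":0,"ry":0,"rz":0,"tx":0,"ty":0.05,"tz":0,"gripper":0},
], squeeze=20)

```text
time_s: 6.3
tool_pos: [0.4283, -0.0159, 0.0847]
ee_rot: [-0.005, 0.753, -0.658, 0.004]
ft_force: [-0.1, 0.6, -0.7]
width: 0.0007
```

```bash
python3 -c "
from h import *
look('p4');look('p4s','side')
go(toworld([[-.240,-.0]])[0],.008,-88)"
```

```text
top area 1301 z 0.0316 ctr [-162.7  -92.5] size [219.9  37.4] ang 61.9 corners [[-231.0, -181.0], [-198.0, -198.0], [-94.0, -4.0], [-127.0, 13.0]]
side area 706 z 0.0332 ctr [-160.5  -92.3] size [218.9  40.6] ang 62.7 corners [[-229.0, -180.0], [-193.0, -199.0], [-92.0, -4.0], [-128.0, 14.0]]
t 6.4 tcp [ 0.4228 -0.0159  0.0841] bay [[-259.6   -0.6]] tipz 0.0061 yaw -82.4 F [-0.5  0.6 -1.2] w 0.0002
 shift now axes (mm) [ -0.4 -19.7  -1.9]  shift in target axes [ -2.3 -19.5  -1.9]  rz 5.6 tilt [0.003 0.003]
```

View pics/p4.png

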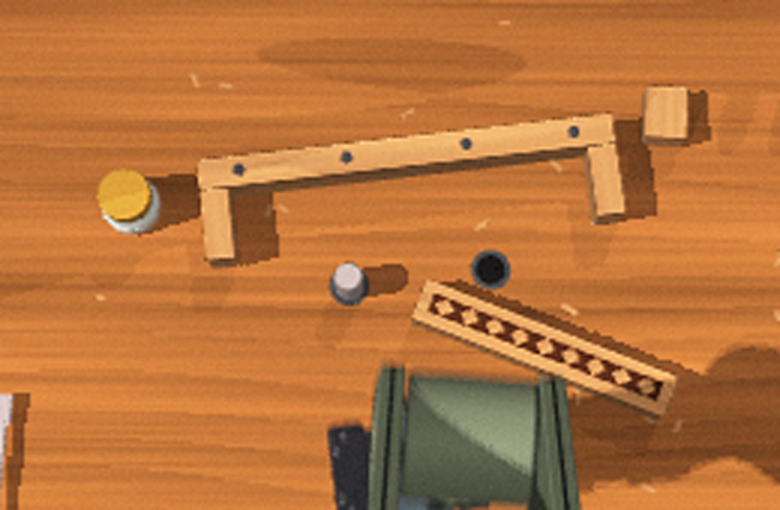

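Emit:
play_rows([
  {"rx":0,"ry":0,"rz":9.6,"tx":0,"ty":0,"tz":-0.002,"gripper":0.0912},
  {"rx":0,"ry":0,"rz":9.6,"tx":0,"ty":0,"tz":0,"gripper":0.0912},
  {"rx":0,"ry":0,"rz":9.6,"tx":0,"ty":0,"tz":0,"gripper":0.0912},
  {"rx":0,"ry":0,"rz":0,"tx":0.035,"ty":0,"tz":0,"gripper":0.0912},
  {"rx":0,"ry":0,"rz":0,"tx":0,"ty":-0.035,"tz":0,"gripper":0.0912},
  {"rx":0,"ry":0,"rz":0,"tx":0,"ty":-0.03,"tz":0,"gripper":0.0912},
  {"rx":0,"ry":0,"rz":0,"tx":0,"ty":0,"tz":0,"gripper":0.0912},
], squeeze=20)

```text
time_s: 7.28
tool_pos: [0.4736, -0.0749, 0.0882]
ee_rot: [0.005, -0.558, 0.83, -0.002]
ft_force: [0.3, -0.0, 0.4]
width: 0.068
```

```bash
python3 -c "
from h import *
go(toworld([[-.2103,-.067]])[0],.008,-111)"
```

```text
t 7.275 tcp [ 0.4736 -0.0749  0.0882] bay [[-216.3  -65.3]] tipz 0.0102 yaw -112.2 F [ 0.3 -0.   0.4] w 0.068
 shift now axes (mm) [-1.5 -6.1  2.2]  shift in target axes [-1.4 -6.1  2.2]  rz -1.2 tilt [0.01  0.002]
```

Emit:
play_rows([
  {"rx":0,"ry":0,"rz":-1.2,"tx":0,"ty":-0.012,"tz":0.002,"gripper":0.0912},
  {"rx":0,"ry":0,"rz":0,"tx":0,"ty":-0.012,"tz":0,"gripper":0.0912},
  {"rx":0,"ry":0,"rz":0,"tx":0,"ty":-0.008,"tz":0,"gripper":0.0912},
  {"rx":0,"ry":0,"rz":0,"tx":0,"ty":-0.008,"tz":0,"gripper":0.0912},
  {"rx":0,"ry":0,"rz":0,"tx":0,"ty":-0.008,"tz":0,"gripper":0.0912},
  {"rx":0,"ry":0,"rz":0,"tx":0,"ty":-0.008,"tz":0,"gripper":0.0912},
  {"rx":0,"ry":0,"rz":0,"tx":0,"ty":-0.008,"tz":0,"gripper":0.0912},
  {"rx":0,"ry":0,"rz":0,"tx":0,"ty":0,"tz":0,"gripper":0.0912},
], squeeze=20)

```text
time_s: 8.28
tool_pos: [0.5341, -0.098, 0.0858]
ee_rot: [0.003, -0.568, 0.823, 0.0]
ft_force: [0.8, -0.3, -0.8]
width: 0.0914
```

```bash
python3 -c "
from h import *
go(toworld([[-.2103,-.067]])[0],.008,-111)
look('p5');look('p5s','side')"
```

```text
t 8.275 tcp [ 0.5341 -0.098   0.0858] bay [[-159.1  -95.6]] tipz 0.0078 yaw -110.8 F [ 0.8 -0.3 -0.8] w 0.0914
 shift now axes (mm) [-1.4 58.6 -0.3]  shift in target axes [-1.3 58.6 -0.2]  rz 0.2 tilt [0.004 0.003]
side area 336 z 0.0332 ctr [-99.6 -42.7] size [82.8 74.1] ang 45.7 corners [[-155.0, -46.0], [-102.0, -98.0], [-44.0, -39.0], [-97.0, 13.0]]
```

View pics/p5.png

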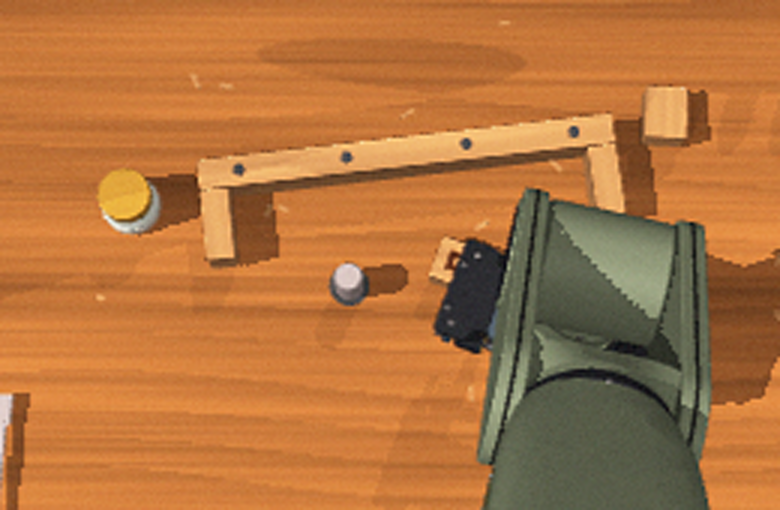

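View pics/p5s.png

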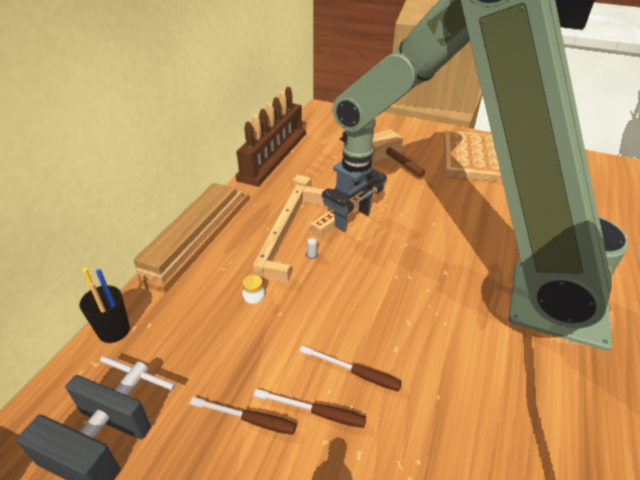

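Emit:
play_rows([
  {"rx":0,"ry":0,"rz":0,"tx":0,"ty":0.04,"tz":0,"gripper":0.0912},
  {"rx":0,"ry":0,"rz":0,"tx":0,"ty":0.03,"tz":0,"gripper":0},
  {"rx":0,"ry":0,"rz":0,"tx":0.05,"ty":0,"tz":0,"gripper":0},
  {"rx":0,"ry":0,"rz":0,"tx":0.05,"ty":0,"tz":0,"gripper":0},
  {"rx":0,"ry":0,"rz":0,"tx":0.05,"ty":0,"tz":0,"gripper":0},
], squeeze=20)

```text
time_s: 9.0
tool_pos: [0.414, -0.213, 0.0855]
ee_rot: [0.004, -0.571, 0.821, -0.002]
ft_force: [1.5, -0.8, 0.1]
width: 0.0542
```

```bash
python3 -c "
from h import *
look('p6');look('p6s','side')
go(toworld([[-.1966,-.2376]])[0],.008,-111)"
```

```text
top area 1281 z 0.0315 ctr [-127.7 -111.1] size [219.6  37.2] ang 62.0 corners [[-196.0, -199.0], [-163.0, -217.0], [-60.0, -23.0], [-93.0, -5.0]]
side area 751 z 0.0334 ctr [-125.1 -111.2] size [221.   39.7] ang 62.0 corners [[-194.0, -199.0], [-159.0, -218.0], [-56.0, -23.0], [-91.0, -4.0]]
t 9.1 tcp [ 0.4135 -0.2152  0.0855] bay [[-293.  -197.4]] tipz 0.0075 yaw -110.7 F [1.  0.7 0.6] w 0.0459
 shift now axes (mm) [  -9.1 -104.1    0.4]  shift in target axes [  -9.7 -104.    -0.5]  rz 0.3 tilt [0.009 0.001]
```

View pics/p6.png

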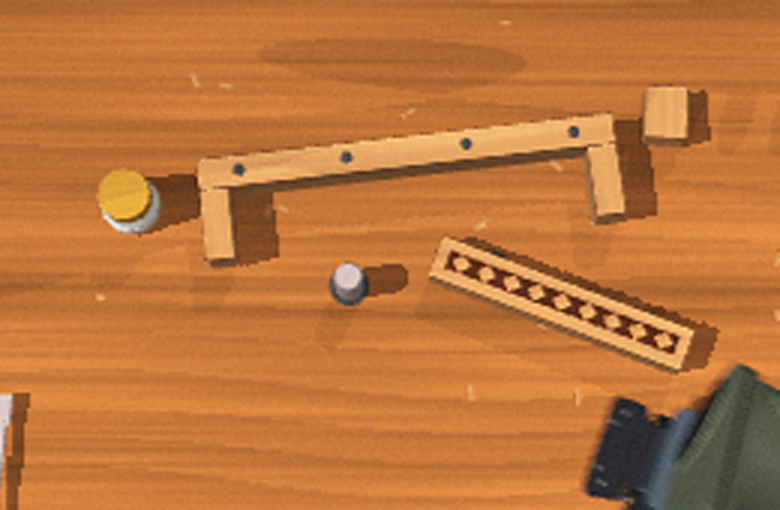

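Emit:
play_rows([
  {"rx":0,"ry":0,"rz":0,"tx":0,"ty":-0.035,"tz":0,"gripper":0},
  {"rx":0,"ry":0,"rz":0,"tx":0,"ty":-0.035,"tz":0,"gripper":0},
  {"rx":0,"ry":0,"rz":0.3,"tx":0,"ty":-0.033,"tz":0,"gripper":0},
  {"rx":0,"ry":0,"rz":0,"tx":0,"ty":0,"tz":0,"gripper":0},
], squeeze=20)

```text
time_s: 9.6
tool_pos: [0.5121, -0.2514, 0.0865]
ee_rot: [0.005, -0.565, 0.825, -0.002]
ft_force: [0.1, -0.4, 0.4]
width: 0.0061
```

```bash
python3 -c "
from h import *
go(toworld([[-.1945,-.2371]])[0],.008,-111)"
```

```text
t 9.6 tcp [ 0.5121 -0.2514  0.0865] bay [[-199.5 -245.2]] tipz 0.0085 yaw -111.1 F [ 0.1 -0.4  0.4] w 0.0061
 shift now axes (mm) [-9.5 -0.6  0.5]  shift in target axes [-9.5 -0.6  0.5]  rz -0.1 tilt [0.01  0.001]
```

Emit:
play_rows([
  {"rx":0,"ry":0,"rz":0,"tx":-0.01,"ty":0,"tz":0,"gripper":0},
  {"rx":0,"ry":0,"rz":0,"tx":-0.01,"ty":0,"tz":0,"gripper":0},
  {"rx":0,"ry":0,"rz":0,"tx":-0.009,"ty":0,"tz":0,"gripper":0},
  {"rx":0,"ry":0,"rz":0,"tx":-0.01,"ty":0,"tz":0,"gripper":0},
  {"rx":0,"ry":0,"rz":0,"tx":-0.01,"ty":0,"tz":0,"gripper":0},
  {"rx":0,"ry":0,"rz":0,"tx":-0.01,"ty":0,"tz":0,"gripper":0},
  {"rx":0,"ry":0,"rz":0,"tx":-0.01,"ty":0,"tz":0,"gripper":0},
  {"rx":0,"ry":0,"rz":0,"tx":-0.01,"ty":0,"tz":0,"gripper":0},
  {"rx":0,"ry":0,"rz":0,"tx":-0.01,"ty":0,"tz":0,"gripper":0},
  {"rx":0,"ry":0,"rz":0,"tx":0,"ty":0,"tz":0,"gripper":0},
], squeeze=20)

```text
time_s: 10.85
tool_pos: [0.5434, -0.1594, 0.0865]
ee_rot: [0.003, -0.566, 0.824, -0.0]
ft_force: [0.4, -1.3, -0.6]
width: 0.0003
```

```bash
python3 -c "
from h import *
look('p7')
go(toworld([[-.1945,-.2371]])[0],.008,-111)"
```

```text
top area 831 z 0.0315 ctr [-78.8 -18.1] size [144.1  37.5] ang 62.2 corners [[-129.0, -73.0], [-96.0, -91.0], [-29.0, 37.0], [-62.0, 54.0]]
t 10.9 tcp [ 0.5433 -0.1597  0.0865] bay [[-157.5 -158. ]] tipz 0.0085 yaw -111.0 F [-0.2  0.  -0.3] w 0.0004
 shift now axes (mm) [87.2 -4.4  0.1]  shift in target axes [87.2 -4.4  0.5]  rz -0.0 tilt [0.006 0.003]
```

View pics/p7.png

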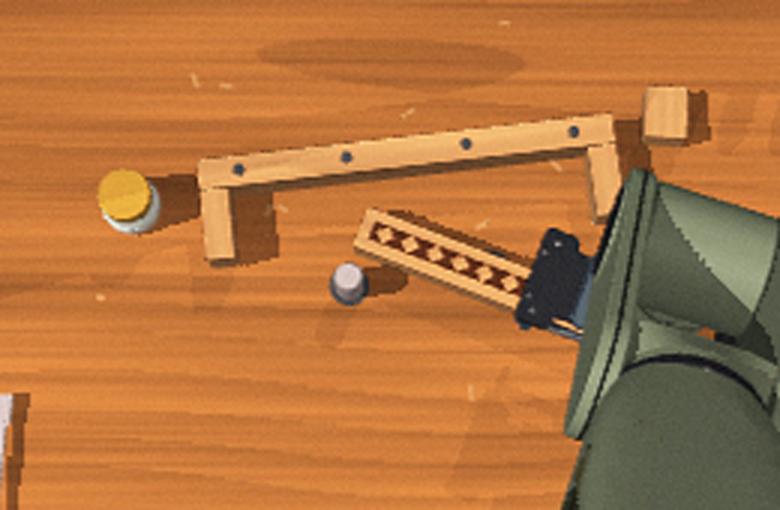

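Emit:
play_rows([
  {"rx":0,"ry":0,"rz":0,"tx":-0.01,"ty":-0.003,"tz":0,"gripper":0},
  {"rx":0,"ry":0,"rz":0,"tx":-0.01,"ty":-0.001,"tz":0,"gripper":0},
  {"rx":0,"ry":0,"rz":0,"tx":-0.01,"ty":0,"tz":0,"gripper":0},
  {"rx":0,"ry":0,"rz":0,"tx":-0.01,"ty":0,"tz":0,"gripper":0},
  {"rx":0,"ry":0,"rz":0,"tx":-0.01,"ty":0,"tz":0,"gripper":0},
  {"rx":0,"ry":0,"rz":0,"tx":-0.005,"ty":0,"tz":0,"gripper":0},
  {"rx":0,"ry":0,"rz":0,"tx":0,"ty":0,"tz":0,"gripper":0},
], squeeze=20)

```text
time_s: 11.78
tool_pos: [0.5683, -0.1065, 0.0867]
ee_rot: [0.003, -0.566, 0.824, -0.0]
ft_force: [-1.3, -0.7, -0.6]
width: 0.0005
```

```bash
python3 -c "
from h import *
look('p8')
go(toworld([[-.1945,-.2371]])[0],.008,-111)"
```

```text
top area 788 z 0.0315 ctr [-48.5  34.3] size [139.3  37.1] ang 62.4 corners [[-97.0, -19.0], [-64.0, -36.0], [0.0, 87.0], [-33.0, 105.0]]
t 11.825 tcp [ 0.5682 -0.1067  0.0867] bay [[-126.3 -108.4]] tipz 0.0087 yaw -111.1 F [-0.2 -0.5  0.4] w 0.0009
 shift now axes (mm) [145.7  -0.3  -0. ]  shift in target axes [ 1.457e+02 -1.000e-01  7.000e-01]  rz -0.1 tilt [0.005 0.003]
```

View pics/p8.png

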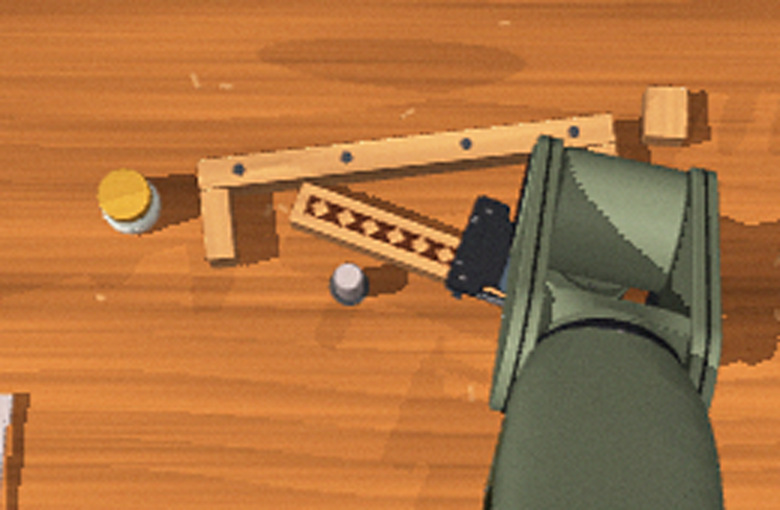

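Emit:
play_rows([
  {"rx":0,"ry":0,"rz":0,"tx":0.03,"ty":0,"tz":0,"gripper":0},
  {"rx":0,"ry":0,"rz":0,"tx":0,"ty":0.03,"tz":0,"gripper":0},
  {"rx":0,"ry":0,"rz":0,"tx":0,"ty":0.03,"tz":0,"gripper":0},
  {"rx":0,"ry":0,"rz":-9.4,"tx":0,"ty":0,"tz":0,"gripper":0},
  {"rx":0,"ry":0,"rz":-9.4,"tx":0,"ty":0,"tz":0,"gripper":0},
  {"rx":0,"ry":0,"rz":-9.4,"tx":0,"ty":0,"tz":0,"gripper":0},
  {"rx":0,"ry":0,"rz":0,"tx":-0.042,"ty":0,"tz":0,"gripper":0},
  {"rx":0,"ry":0,"rz":0,"tx":0,"ty":0,"tz":0,"gripper":0},
], squeeze=20)

```text
time_s: 12.82
tool_pos: [0.4943, -0.0727, 0.0875]
ee_rot: [-0.005, 0.753, -0.658, 0.003]
ft_force: [-0.1, -0.5, -0.3]
width: 0.0004
```

```bash
python3 -c "
from h import *
look('p9'); look('p9s','side')
go(toworld([[-.175,-.065]])[0],.008,-83)"
```

```text
top area 955 z 0.0315 ctr [-64.9   2.7] size [209.9  39.7] ang 61.7 corners [[-132.0, -80.0], [-97.0, -99.0], [2.0, 86.0], [-33.0, 104.0]]
side area 886 z 0.0334 ctr [-65.9  -2.6] size [220.8  41.4] ang 61.9 corners [[-136.0, -90.0], [-100.0, -110.0], [4.0, 85.0], [-32.0, 105.0]]
t 12.925 tcp [ 0.4955 -0.0743  0.0877] bay [[-194.6  -67.4]] tipz 0.0097 yaw -82.3 F [-0.8  0.1  0.5] w 0.0001
 shift now axes (mm) [ -2.2 -19.6   2. ]  shift in target axes [ -2.4 -19.6   1.7]  rz 0.7 tilt [0.012 0.003]
```

Emit:
play_rows([
  {"rx":0,"ry":0,"rz":0.7,"tx":0,"ty":-0.02,"tz":0.002,"gripper":0},
  {"rx":0,"ry":0,"rz":0,"tx":0,"ty":-0.02,"tz":0,"gripper":0},
  {"rx":0,"ry":0,"rz":0,"tx":0,"ty":-0.009,"tz":0,"gripper":0},
  {"rx":0,"ry":0,"rz":0,"tx":0,"ty":-0.009,"tz":0,"gripper":0},
  {"rx":0,"ry":0,"rz":0,"tx":0,"ty":-0.009,"tz":0,"gripper":0},
  {"rx":0,"ry":0,"rz":0,"tx":0,"ty":-0.009,"tz":0,"gripper":0},
  {"rx":0,"ry":0,"rz":0,"tx":0,"ty":-0.009,"tz":0,"gripper":0},
  {"rx":0,"ry":0,"rz":0,"tx":0,"ty":-0.009,"tz":0,"gripper":0},
  {"rx":0,"ry":0,"rz":0,"tx":0,"ty":-0.009,"tz":0,"gripper":0},
], squeeze=20)

```text
time_s: 14.05
tool_pos: [0.6008, -0.0653, 0.0868]
ee_rot: [-0.004, 0.747, -0.665, 0.003]
ft_force: [0.1, -0.1, 0.1]
width: 0.0005
```

```bash
python3 -c "
from h import *
look('p10'); look('p10s','side')
go(toworld([[-.052,-.065]])[0],.008,-83)"
```

```text
top area 599 z 0.0318 ctr [-35.7  42.1] size [137.1  37.2] ang 81.5 corners [[-64.0, -23.0], [-27.0, -28.0], [-7.0, 107.0], [-44.0, 113.0]]
side area 706 z 0.0333 ctr [-51.3  18.9] size [189.   71.3] ang 79.9 corners [[-103.0, -68.0], [-33.0, -80.0], [0.0, 106.0], [-70.0, 118.0]]
t 14.15 tcp [ 0.6016 -0.0652  0.0869] bay [[-88.2 -71.3]] tipz 0.0089 yaw -83.3 F [-0.3 -0.7  0.5] w 0.0008
 shift now axes (mm) [ -6.5 -36.1   1.3]  shift in target axes [ -6.3 -36.2   0.9]  rz -0.3 tilt [0.012 0.002]
```

View pics/p10.png

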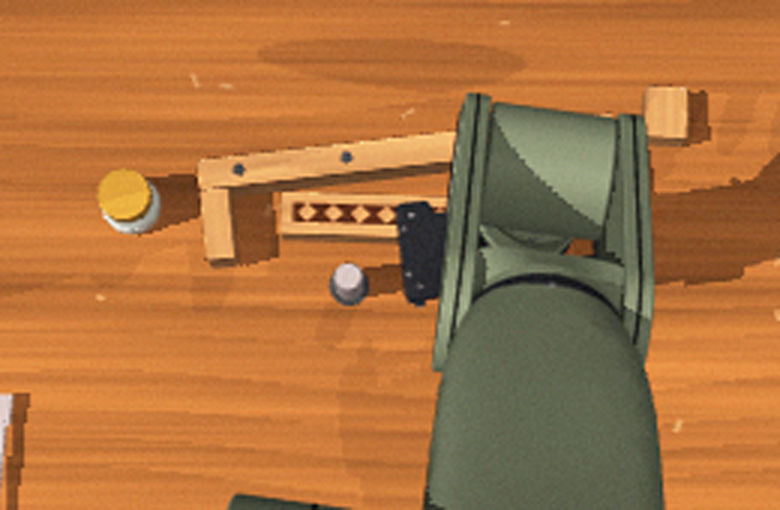

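View pics/p10s.png

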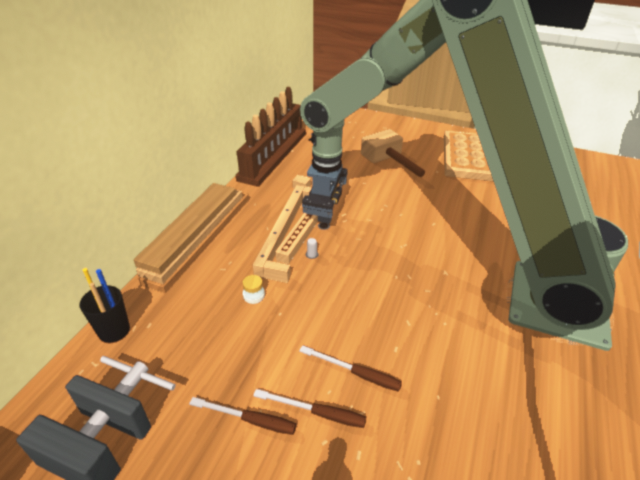

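Emit:
play_rows([
  {"rx":0,"ry":0,"rz":0,"tx":0,"ty":0.03,"tz":0,"gripper":0},
  {"rx":0,"ry":0,"rz":0,"tx":0,"ty":0.03,"tz":0,"gripper":0.0912},
  {"rx":0,"ry":0,"rz":0,"tx":-0.025,"ty":0,"tz":0,"gripper":0.0912},
  {"rx":0,"ry":0,"rz":0,"tx":-0.022,"ty":0,"tz":0,"gripper":0.0912},
  {"rx":0,"ry":0,"rz":0,"tx":0,"ty":0,"tz":0,"gripper":0.0912},
  {"rx":0,"ry":0,"rz":0,"tx":0,"ty":0,"tz":0,"gripper":0.0912},
  {"rx":0,"ry":0,"rz":0,"tx":0,"ty":0,"tz":0,"gripper":0.0912},
  {"rx":0,"ry":0,"rz":0,"tx":0,"ty":0,"tz":0,"gripper":0.0912},
  {"rx":0,"ry":0,"rz":0,"tx":0,"ty":0,"tz":0,"gripper":0.0912},
  {"rx":0,"ry":0,"rz":0,"tx":0,"ty":0,"tz":0,"gripper":0.0912},
], squeeze=20)

```text
time_s: 15.4
tool_pos: [0.5361, -0.027, 0.0866]
ee_rot: [-0.006, 0.746, -0.666, 0.005]
ft_force: [0.5, -0.8, -0.7]
width: 0.0881
```

```bash
python3 -c "
from h import *
look('p11'); look('p11s','side')
go(toworld([[-.052,-.024]])[0],.008,-83)"
```

```text
top area 763 z 0.0314 ctr [-40.1   0.9] size [219.9  38. ] ang 82.9 corners [[-73.0, -106.0], [-35.0, -111.0], [-8.0, 108.0], [-45.0, 112.0]]
side area 838 z 0.0335 ctr [-39.1  -1.3] size [225.2  37.7] ang 82.2 corners [[-73.0, -110.0], [-36.0, -115.0], [-5.0, 108.0], [-43.0, 113.0]]
t 15.5 tcp [ 0.5361 -0.0269  0.0866] bay [[-148.5  -25.3]] tipz 0.0086 yaw -83.4 F [ 0.2 -0.3 -0.1] w 0.0907
 shift now axes (mm) [ -2.  -96.5   2.1]  shift in target axes [ -1.2 -96.5   0.6]  rz -0.4 tilt [0.015 0.001]
```

View pics/p11.png

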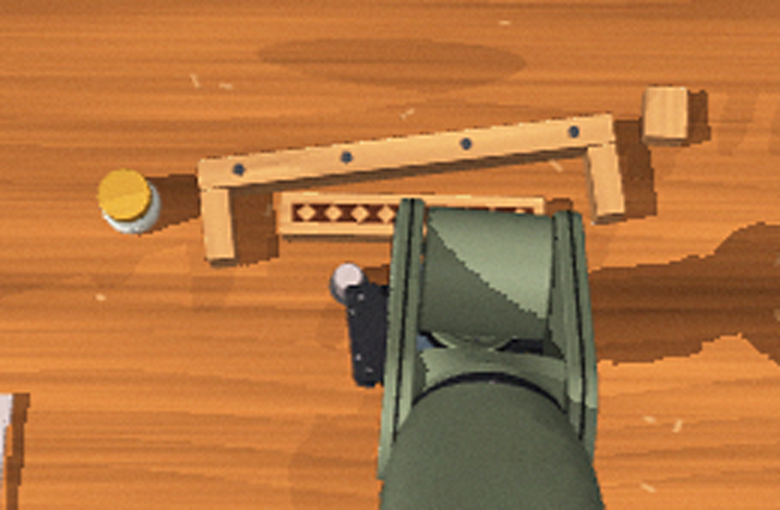

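Emit:
play_rows([
  {"rx":0,"ry":0,"rz":-0.4,"tx":0,"ty":-0.02,"tz":0,"gripper":0.0912},
  {"rx":0,"ry":0,"rz":0,"tx":0,"ty":-0.02,"tz":0,"gripper":0.0912},
  {"rx":0,"ry":0,"rz":0,"tx":0,"ty":-0.018,"tz":0,"gripper":0.0912},
  {"rx":0,"ry":0,"rz":0,"tx":0,"ty":-0.008,"tz":0,"gripper":0.0912},
  {"rx":0,"ry":0,"rz":0,"tx":0,"ty":-0.008,"tz":0,"gripper":0.0912},
  {"rx":0,"ry":0,"rz":0,"tx":0,"ty":-0.008,"tz":0,"gripper":0.0912},
  {"rx":0,"ry":0,"rz":0,"tx":0,"ty":-0.007,"tz":0,"gripper":0.0912},
  {"rx":0,"ry":0,"rz":0,"tx":0,"ty":-0.004,"tz":0,"gripper":0.0912},
  {"rx":0,"ry":0,"rz":0,"tx":0,"ty":0,"tz":0,"gripper":0.0912},
], squeeze=20)

```text
time_s: 16.62
tool_pos: [0.6287, -0.0155, 0.0872]
ee_rot: [-0.003, 0.749, -0.663, 0.003]
ft_force: [0.4, 0.5, -0.7]
width: 0.0913
```

```bash
python3 -c "
from h import *
look('p12'); look('p12s','side')
go(toworld([[-.052,-.024]])[0],.008,-83)"
```

```text
top area 276 z 0.0315 ctr [-19.5  89.8] size [49.3 36.7] ang 89.7 corners [[-38.0, 65.0], [-1.0, 65.0], [-1.0, 114.0], [-38.0, 115.0]]
side area 513 z 0.0336 ctr [-35.9  51.7] size [124.5  69.8] ang 89.9 corners [[-71.0, -10.0], [-1.0, -11.0], [-1.0, 114.0], [-71.0, 114.0]]
t 16.725 tcp [ 0.6285 -0.0155  0.0872] bay [[-55.4 -25.2]] tipz 0.0092 yaw -83.0 F [-0.5  0.6 -0.3] w 0.0911
 shift now axes (mm) [-1.2 -3.4  1.2]  shift in target axes [-1.2 -3.4  1.2]  rz -0.0 tilt [0.009 0.001]
```

View pics/p12.png

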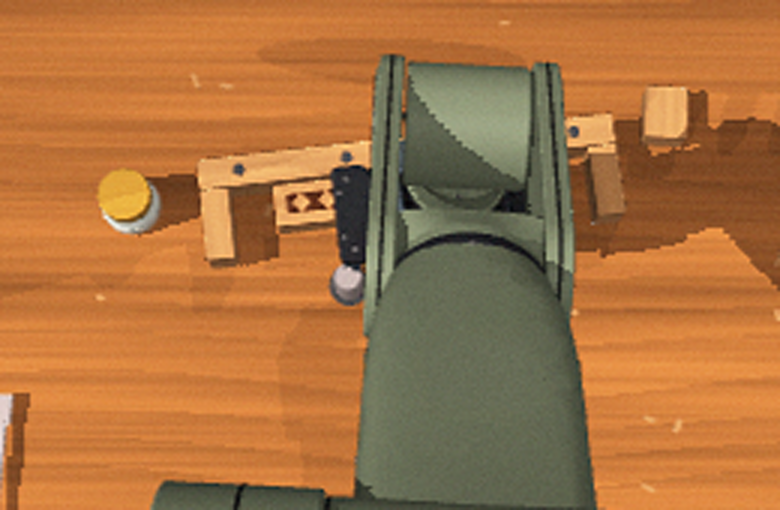

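Nearly flat; push until the fence gives resistance.

Emit:
play_rows([
  {"rx":0,"ry":0,"rz":0,"tx":0,"ty":-0.004,"tz":0,"gripper":0.0912},
  {"rx":0,"ry":0,"rz":0,"tx":0,"ty":-0.004,"tz":0,"gripper":0.0912},
], squeeze=20)

```text
time_s: 16.98
tool_pos: [0.6307, -0.0152, 0.0869]
ee_rot: [0.002, 0.749, -0.662, -0.003]
ft_force: [-10.5, -0.9, 7.3]
width: 0.0906
```

```bash
python3 -c "
from h import *
go(toworld([[-.052,-.024]])[0],.008,-83)"
```

```text
t 16.975 tcp [ 0.6307 -0.0152  0.0869] bay [[-53.2 -25.1]] tipz 0.0089 yaw -83.0 F [-10.5  -0.9   7.3] w 0.0906
 shift now axes (mm) [-1.1 -1.2  0.9]  shift in target axes [-1.1 -1.2  0.9]  rz 0.0 tilt [-0.007 -0.   ]
```

Firm against the fence (10 N). Back off and check.

Emit:
play_rows([
  {"rx":0,"ry":0,"rz":0,"tx":0,"ty":0.02,"tz":0,"gripper":0.0912},
  {"rx":0,"ry":0,"rz":0,"tx":0,"ty":0.04,"tz":0,"gripper":0.0912},
  {"rx":0,"ry":0,"rz":0,"tx":0,"ty":0.05,"tz":0,"gripper":0.0912},
  {"rx":0,"ry":0,"rz":0,"tx":0,"ty":0.05,"tz":-0.03,"gripper":0.0912},
  {"rx":0,"ry":0,"rz":0,"tx":0,"ty":0.03,"tz":-0.05,"gripper":0.0912},
  {"rx":0,"ry":0,"rz":0,"tx":0,"ty":0,"tz":0,"gripper":0.0912},
], squeeze=20)

```text
time_s: 17.73
tool_pos: [0.4387, -0.0389, 0.1695]
ee_rot: [0.001, 0.749, -0.663, -0.001]
ft_force: [-0.1, -0.2, 0.1]
width: 0.0914
```

```bash
python3 -c "
from h import *
look('p13'); look('p13s','side')
go(toworld([[-.052,-.024]])[0],.008,-83)"
```

```text
top area 1249 z 0.0315 ctr [-19.4   3.7] size [ 36.7 220.3] ang 0.0 corners [[-38.0, 114.0], [-38.0, -106.0], [-1.0, -106.0], [-1.0, 114.0]]
side area 772 z 0.0337 ctr [-18.6   2.9] size [ 34.6 223.1] ang 0.1 corners [[-36.0, 114.0], [-36.0, -109.0], [-1.0, -109.0], [-1.0, 114.0]]
t 17.825 tcp [ 0.439  -0.0387  0.1669] bay [[-246.3  -25.2]] tipz 0.0889 yaw -83.0 F [-0.5 -0.1 -0.6] w 0.091
 shift now axes (mm) [  -0.9 -194.8   79.7]  shift in target axes [  -1.1 -194.3   80.9]  rz 0.0 tilt [-0.006  0.001]
```

View pics/p13.png

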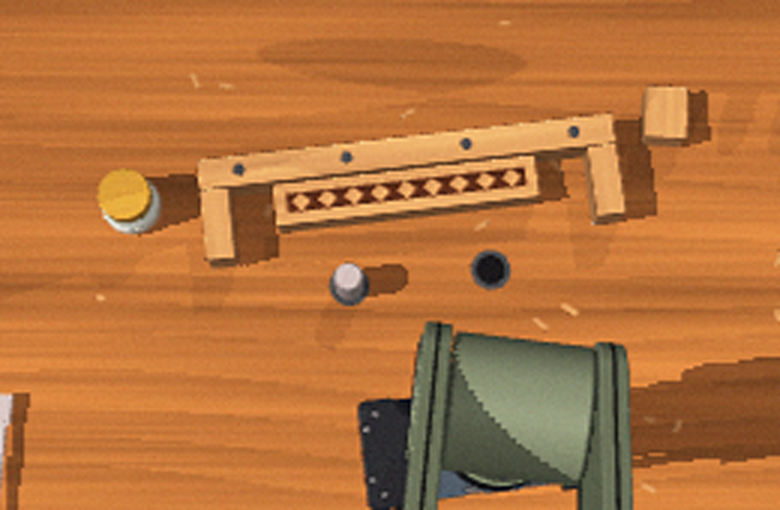

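View pics/p13s.png

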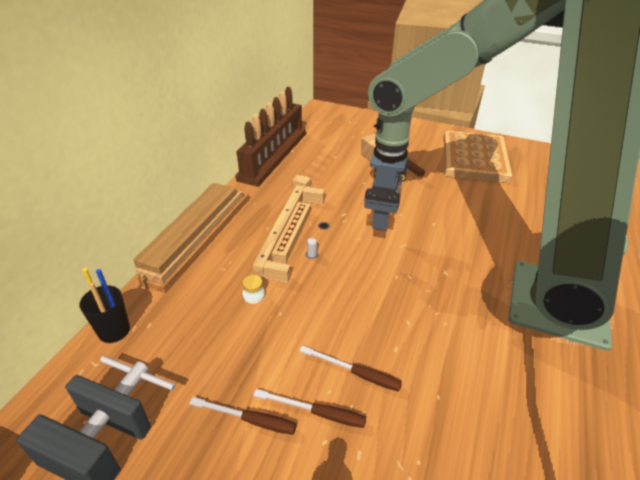

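The rail is flat against the fence at (-19, 3) mm in the bay frame with 0° tilt. Both views agree, the bystanders haven't moved, and the arm is clear, so I'm handing in.

```bash
python3 -c "
from workcell import manip
print(manip.close_job())"
```

```text
the job is handed in; nothing more can be done
None
```

The rail now lies flat against the back fence between the two cheeks, and I handed the job in at about 17.8 s of the 72 s allowed.

**What I did:** I slid the rail to the right by its left end and angled it about 28°. I pushed it forward with the two open fingertips, then slid it behind the post from its right end until its left corner reached the fence. Last I swung the right end in and pressed it to the fence with both fingertips. It was always pushed, never gripped or lifted.

**Last checks:**
- **Final position:** measured in the bay's frame, the rail's centre is 19 mm in front of the fence face and 3 mm left of the middle. It is at 0° to the fence, and the top and side cameras agree.
- **Fit to the fence:** the back side measures about 1 mm from the fence at both ends. The ends are at y = +114 and about -107 mm, inside the ±150 mm cheeks.
- **Height:** the rail's top measured 31.5 mm from above and 33.7 mm from the side, against 32 mm given, so it is down on the bench.
- **Angled entry:** the left end was 45 mm in front of the fence with the rail at about 28° (0.49 rad), which meets the on-the-way condition.
- **Bystanders:** none look moved in the pictures. I checked them by eye and did not measure their positions.
- **Forces and arm:** the highest force I read was about 13 N, when pressing against the fence. The arm had backed away and touched nothing.

The first move call was refused as invalid input before anything moved. Giving every row all its fields and a squeeze value fixed it. No other check failed or disagreed.

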